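# Turn the saucepan's ring off and cover it

## Robot

A 7-joint arm with a two-finger parallel gripper is mounted at the origin on the work surface. World frame = base frame: x ahead of the robot, y to its left, z up, the work surface at z = 0. Lengths are in m, angles in rad, forces in N, time in s.
With the tool pointing down it reaches from about 0.425 to 0.925 m from the base axis. Payload 6.8 kg.
Tool frame: the origin (TCP) lies midway between the tips of the shut fingers; the grasp point (between the pads) lies 19 mm behind it; y points along the fingers, z is the direction in which the jaws open and shut, and the axes are right-handed (so a half turn about y gives the same grasp; the last joint's range is limited). The gripper opens to 85 mm and grips with 20 to 120 N. Pads are 22 mm wide; open, the fingers measure 114 mm over their backs; the gripper's body (76 mm by 85 mm) begins 54 mm behind the grasp point. The pads swing forward as they close: fully open they stand 13 mm farther back than shut.
Start: joints at [1.005, 0.477, 0.022, 1.555, -0.011, 1.109, -0.083], TCP at [0.298, -0.606, 0.231] pointing down, gripper open.
Joint ranges: [-2.96, 2.96], [-0.34, 2.1], [-1.41, 1.46], [0.24, 2.44], [-1.37, 4.51], [0.17, 1.92], [-2.96, 2.96]. Speed limits (rad/s): [2.39, 2.39, 3.14, 3.14, 3.14, 3.14, 3.14].

## Interface

Orientations are given as a unit quaternion [w, x, y, z].
In Python, from station import bot gives the robot as it stands. The module is installed in compiled form; this text tells all that it offers.
- The arm moves only by the shell command python3 -m crank 'ROWS' [FORCE]. ROWS is JSON, a list of rows, each an object with "linear": the shift along the tool's x, y, z in m, a list of three; "dr": the turn, a rotation vector about the tool's x, y, z in degrees, a list of three; "hand": the gripper command: -1 is shut, 1 is fully open, values between are in proportion. A call has 1 to 10 rows; each row is the pose to reach, as a shift and turn from the pose commanded when the call began, along the tool's axes at that moment; what a row does not reach only later rows make up. A row lasts 1/12 s, in which the tool goes at most 41.7 mm and 7.16 degrees, less where a joint would pass 70% of its speed; a pose out of reach is approached as far as the arm can. A call with a gripper value outside its range is refused whole. The fingers move at their own pace and stop on an object; FORCE is the grip in N (left out, the last holds). Time passes only in rows, so rows that repeat a pose let the fingers close. It gives the time, the measured TCP pose, the force and the opening at its end, in the units of the state.
- bot.get_obs(): the state, without advancing time (a new reading comes with each control period).
- bot.read_camera(name): name is "scene" or "side" or "wrist"; returns the picture (480x640x3 uint8, blue, green, red); there is no depth.
- bot.camera_params(name): a dict with "K" (3x3 intrinsics, pixels), "k1" (the pictures are not rectified: a ray, as slopes to the right and down, at radius r is drawn at 1 + k1 r^2 times it, then the intrinsics apply), "R" (3x3) and "t" (3): a world point X has camera coordinates R X + t; the wrist camera has in their place "hand_eye" (4x4, takes a point from camera to tool coordinates, whose origin is the TCP and whose axes are the tool frame's). Camera axes: x right, y down, z forward; pixel columns grow to the right and rows downward; lengths in m; the calibration is good to about 2 mm. A picture is of the moment at which its call begins: read the wrist's pose just before it. camera_params takes no time and is no camera call.
- bot.hand_in(): hands the job in, once; it reports no verdict.
Trained networks look in the newest picture that a camera, given by its name, has taken for a name from the list of things; names that differ only in an ending like _2 or _b are one class to them, and where a whole thing is asked for, a point or a joint stands for the part that bears it (a point fixed in the world has none). Each returns a list of dicts, best first, with "score" (0 to 1); they miss things now and then, are a little off and sometimes report something else, mostly with a low value. They report only what shows in the picture. A call takes as long as a camera call.
- bot.search_frame(camera, target): "extent" ([left, top, right, bottom] in pixels, round what is visible of it).
- bot.cut_out(camera, target): "pixels" (480x640 bool, what is visible of it) and "extent" ([left, top, right, bottom] in pixels, round what is visible of it).
- bot.place_of(camera, target): "xy" ([column, row] in pixels: a listed point, or the origin of a listed thing).
The state is a dict: "t": time; "q": joint angles; "joint_vel": joint speeds; "joint_torque": joint torques, N m; "eef_pos": TCP position; "tool_rot": TCP orientation; "contact_force": force on the tool from outside, world axes, zero at the start; "torque": the same for the moment, N m; "gripper_width": opening from 0.0 (shut) to 1.0 (fully open).
Only numpy, scipy, OpenCV 4.12 (cv2) and the standard library are available. Lean on these libraries where they do the work, as an engineer would, in place of code of your own. Each camera call takes 0.05 s, during which the arm holds its last target. There are 200 camera calls.

## Task

The saucepan (the pot with the one long handle) is done: turn the knob on its side of the cooker, the one for the ring it stands on, clockwise all the way to its off stop, feeling for the stop and not forcing the knob past it. Then cover the saucepan with the lid that fits it, properly seated, set down and not dropped. Leave the other ring's knob as it is set, and leave the pots, the other lid and everything else on the counter where they are.

Things in the scene. Friction and masses are not known exactly. Their poses are not given: they have to be found in the camera images.
- cooker: twin table-top cooker, steel, fixed, 320 mm deep (x), 440 wide (y); origin under its centre on the counter, x from its front to its back, y to the left for who faces it. Top 107 mm high; two black rings (top 115 mm) at x = 55, y = +105 (left), -105 (right). Front, x = -160 to -50: a panel sloping down 35 degrees to 30 mm, with a knob for each ring on its own side, at x = -105, y = +75, -75
- knob_left (a joint): left knob, at the cooker's positive y: black 60 mm disc with a grip bar 58 mm long, 16 wide, 28 tall. Value in rad: 0 = off, at the end stop, pointer up the slope; grows anticlockwise seen facing it; starts at 2.3 to 2.9 (limit 3.2), so turn it clockwise. Friction 0.12 N m; stays where left. At the stop it turns no further on its spindle, which gives way like a spring if forced
- knob_right (a joint): right knob, at the cooker's negative y: black 60 mm disc with a grip bar 58 mm long, 16 wide, 28 tall. Value in rad: 0 = off, at the end stop, pointer up the slope; grows anticlockwise seen facing it; starts at 2.3 to 2.9 (limit 3.2), so turn it clockwise. Friction 0.12 N m; stays where left. At the stop it turns no further on its spindle, which gives way like a spring if forced
- spindle_left (a joint): sprung spindle under the left knob; the knob's own value is measured on it. 0 at rest (within 0.03 by knob friction). Once the left knob is at its off stop, further clockwise force twists the spindle to negative values, about 5 N m per rad; it springs back when released. More than 0.2 rad (1 N m) is forcing it
- spindle_right (a joint): sprung spindle under the right knob; the knob's own value is measured on it. 0 at rest (within 0.03 by knob friction). Once the right knob is at its off stop, further clockwise force twists the spindle to negative values, about 5 N m per rad; it springs back when released. More than 0.2 rad (1 N m) is forcing it
- knob_left_grip (a point): on the left knob's axis, 32 mm above the panel (disc top 10 mm, bar from 10 to 38 mm). x axis: along the bar to its white pointer end; z: the knob's axis, out of the panel, leaning 35 degrees from vertical to the cooker's front; both as the knob now stands
- knob_right_grip (a point): on the right knob's axis, 32 mm above the panel (disc top 10 mm, bar from 10 to 38 mm). x axis: along the bar to its white pointer end; z: the knob's axis, out of the panel, leaning 35 degrees from vertical to the cooker's front; both as the knob now stands
- knob_left_tip (a point): white pointer end of the left knob's bar, 29 mm from its axis
- knob_right_tip (a point): white pointer end of the right knob's bar, 29 mm from its axis
- saucepan: steel saucepan on one of the rings, open, outer diameter 150 mm, inner 144, 100 tall, with one straight handle along its +x (towards the cooker's back) to 215 mm from its axis, 95 mm up. Origin: centre of its underside. About 1 kg, loose. Its ring is the one on its own side (sign of y in the cooker's frame)
- saucepan_rim (a point): centre of the saucepan's mouth at rim height, 100 mm above its underside
- casserole: steel casserole on the other ring, open, outer diameter 184 mm, 85 mm tall, two loop handles (front and back, 118 mm from the axis). Origin: centre of its underside. Not to be moved
- lid_small: the saucepan's lid, lying right way up on the counter: steel disc 160 mm across, 5 thick; under it a plug 134 across, 8 deep, that enters the pot's mouth; on it a round black handle 36 across, 20 tall (27 to 47 mm above the origin) on a thin post. Origin: centre of the plug's underside, so 8 mm under the rim when seated. 0.26 kg
- lid_small_grip (a point): middle of the small lid's handle, 37 mm above the lid's origin
- lid_large: the casserole's lid, same make: disc 194 mm, plug 168 mm, same handle. Origin: centre of the plug's underside. Not to be moved
- tumbler: steel tumbler, 72 mm across, 152 mm tall; bystander. Origin: centre of its underside
- soap: blue washing-up liquid bottle, 60 mm across, 190 mm tall; bystander. Origin: centre of its underside
- spice_a: spice jar, 46 mm across, 95 mm tall; bystander. Origin: centre of its underside
- spice_b: spice jar, 46 mm across, 95 mm tall; bystander. Origin: centre of its underside
- mug: white mug, 80 mm across, 95 mm tall; bystander. Origin: centre of its underside

How it is judged:
On the way, in this order (a step that is already met when the one before it is completed fails the run):
1. the knob of the saucepan's ring is at its off stop (((y of saucepan in the frame of cooker above 0 m and value of joint knob_left below 0.06 rad) or (not (y of saucepan in the frame of cooker above 0 m) and value of joint knob_right below 0.06 rad))), for 0.2 s.
2. then the small lid is seated on the saucepan (horizontal distance between lid_small and saucepan_rim below 0.009 m and z of lid_small in the frame of saucepan_rim between -0.012 and -0.0045 m and angle between the z axis of lid_small and the z axis of saucepan, either way round below 0.06 rad and angle between saucepan's own z axis and vertical below 0.06 rad), for 0.2 s.
At the end, for the whole second after the job is handed in: Knob of the saucepan's ring within 0.06 rad of its off stop; small lid in the saucepan's mouth: within 9 mm of centred, origin 4.5 to 12 mm below the rim, within 0.06 rad of parallel; lid and pan at rest; saucepan, casserole and large lid within 25 mm of their starts; other knob as set (all of step 2 and ((y of saucepan in the frame of cooker above 0 m and value of joint knob_left below 0.06 rad) or (not (y of saucepan in the frame of cooker above 0 m) and value of joint knob_right below 0.06 rad)) and linear speed of each of lid_small, saucepan below 0.02 m/s and distance of each of saucepan, casserole, lid_large from where it was at the start of the episode below 0.025 m); the robot touches nothing.
It fails at once if the other ring's knob is turned (its pointer end moved by more than 7 mm, about 14 degrees) ((y of saucepan in the frame of cooker above 0 m and distance of knob_right_tip from where it was at the start of the episode above 0.007 m) or (not (y of saucepan in the frame of cooker above 0 m) and distance of knob_left_tip from where it was at the start of the episode above 0.007 m)).
It fails at once if a knob is forced against its stop until its spindle gives more than 0.2 rad (value of joint any of spindle_left, spindle_right below -0.2 rad).
It fails at once if the small lid falls faster than 0.7 m/s untouched by the fingers (dropped from more than about 25 mm) (linear speed of lid_small above 0.7 m/s and contact force between the fingers and lid_small below 0.05 N).
It fails at once if the large lid, the casserole or the saucepan is moved by more than 40 mm (distance of any of saucepan, casserole, lid_large from where it was at the start of the episode above 0.04 m).
It fails at once if a bystander is pushed more than 40 mm or tipped over (distance of any of tumbler, soap, spice_a, spice_b, mug from where it was at the start of the episode above 0.04 m or angle between any of tumbler, soap, spice_a, spice_b, mug's own z axis and vertical above 0.5 rad).
It also fails if it takes over 72 s, if anything falls off the work surface, if the arm or the gripper's body presses on something with over 40 N, if the wrist force passes 120 N, or if a joint passes its speed limit or range.

## Working session

There is one attempt and no reset: what is moved stays moved. The work goes in short steps, Python scripts to look and compute and a shell command to move; the robot and the scene stay as the last step left them, time stands still between calls to the robot, and variables do not carry over. Pictures are saved under pics/ and viewed, about 8 in all and at most 12, crops included, and the job is handed in when it is done.

```bash
mkdir -p pics; cat > h.py <<'E'
import numpy as np, cv2
from station import bot
from scipy.spatial.transform import Rotation as Ro
def Rq(q): return Ro.from_quat([q[1],q[2],q[3],q[0]]).as_matrix()
def cam(name):
    p=bot.camera_params(name); K=np.array(p["K"]);k1=p["k1"]
    if name=="wrist":
        o=bot.get_obs(); T=np.eye(4);T[:3,:3]=Rq(o["tool_rot"]);T[:3,3]=o["eef_pos"]
        W=T@np.array(p["hand_eye"]); R=W[:3,:3].T; t=-R@W[:3,3]
    else: R=np.array(p["R"]);t=np.array(p["t"])
    return K,k1,R,t
def ray(c,px):
    K,k1,R,t=c
    u=cv2.undistortPoints(np.array([[px]],float),K,np.array([k1,0,0,0.]))[0,0]
    return -R.T@t, R.T@np.array([u[0],u[1],1])
def onz(c,px,z):
    o,d=ray(c,px); return o+d*(z-o[2])/d[2]
def proj(c,X):
    K,k1,R,t=c
    return cv2.projectPoints(np.array([X],float),cv2.Rodrigues(R)[0],t,K,np.array([k1,0,0,0.]))[0][0,0]
def tri(cs,pxs):
    A=np.zeros((3,3));b=np.zeros(3)
    for c,p in zip(cs,pxs):
        o,d=ray(c,p);d/=np.linalg.norm(d);M=np.eye(3)-np.outer(d,d);A+=M;b+=M@o
    X=np.linalg.solve(A,b); return X,[np.linalg.norm(proj(c,X)-p) for c,p in zip(cs,pxs)]
def best(cn,n):
    r=bot.place_of(cn,n); return [(round(a["score"],2),np.round(a["xy"],1).tolist()) for a in r[:3]]
E
python3 - <<'E'
from h import *
o=bot.get_obs(); print(o["eef_pos"],o["tool_rot"],Rq(o["tool_rot"]).round(3))
for c in("scene","side"):
    cv2.imwrite(f"pics/{c}0.png",bot.read_camera(c))
C={c:cam(c) for c in("scene","side")}
for c in C: print(c,-C[c][2].T@C[c][3])
for n in["cooker","knob_left_grip","knob_right_grip","knob_left_tip","knob_right_tip","saucepan","saucepan_rim","casserole","lid_small","lid_small_grip","lid_large","tumbler","soap","spice_a","mug"]:
    r={c:best(c,n) for c in C}
    s=""
    if all(r[c] for c in C): X,e=tri([C[c] for c in C],[r[c][0][1] for c in C]); s=(X.round(3),np.round(e,1))
    print(n,r,s)
E
```

```text
[ 0.29803342 -0.60498778  0.23032379] [ 0.16024256 -0.16062777  0.68927937 -0.6880516 ] [[-0.897 -0.001  0.442]
 [-0.442  0.002 -0.897]
 [ 0.    -1.    -0.002]]
scene [ 1.3357566  -0.00875276  1.08769778]
side [-0.30828232  0.89263332  1.13208188]
cooker {'scene': [(0.98, [355.9, 262.5])], 'side': []} 
knob_left_grip {'scene': [(0.62, [309.1, 228.4])], 'side': [(0.56, [365.3, 253.6])]} (array([0.478, 0.004, 0.096]), array([0.2, 0.2]))
knob_right_grip {'scene': [(0.74, [318.9, 267.3]), (0.37, [357.5, 262.5])], 'side': [(0.69, [324.1, 231.8]), (0.64, [328.5, 290.5])]} (array([0.616, 0.023, 0.098]), array([0.2, 0.2]))
knob_left_tip {'scene': [(0.53, [304.5, 226.7])], 'side': [(0.74, [374.2, 258.5]), (0.18, [425.9, 206.8])]} (array([ 0.458, -0.01 ,  0.083]), array([0.5, 0.6]))
knob_right_tip {'scene': [(0.68, [312.0, 268.8])], 'side': [(0.16, [484.3, 234.3])]} (array([ 0.406, -0.127,  0.049]), array([66. , 72.5]))
saucepan {'scene': [(0.93, [367.4, 204.8])], 'side': [(0.82, [330.8, 289.0]), (0.26, [200.1, 368.9])]} (array([0.424, 0.177, 0.12 ]), array([0.8, 0.9]))
saucepan_rim {'scene': 
[... 694 characters left out ...]
, 206.4])]} (array([ 0.588, -0.291, -0.08 ]), array([38.9, 34.9]))
tumbler {'scene': [(0.62, [368.8, 206.9]), (0.61, [235.6, 307.1])], 'side': [(0.72, [366.0, 218.4])]} (array([0.48 , 0.104, 0.234]), array([27.3, 29.3]))
soap {'scene': [(0.73, [221.0, 332.0])], 'side': [(0.92, [359.1, 204.6]), (0.61, [195.8, 368.1])]} (array([ 0.733, -0.242, -0.003]), array([0.8, 0.6]))
spice_a {'scene': [(0.86, [257.0, 348.8]), (0.77, [172.0, 231.5])], 'side': [(0.87, [331.6, 211.5]), (0.7, [483.0, 235.2])]} (array([ 0.778, -0.154, -0.015]), array([1.8, 1.5]))
mug {'scene': [(0.85, [478.9, 251.9])], 'side': [(0.9, [199.0, 368.2]), (0.42, [353.6, 203.9])]} (array([ 0.526,  0.507, -0.002]), array([1.2, 1.5]))
```

View pics/scene0.png

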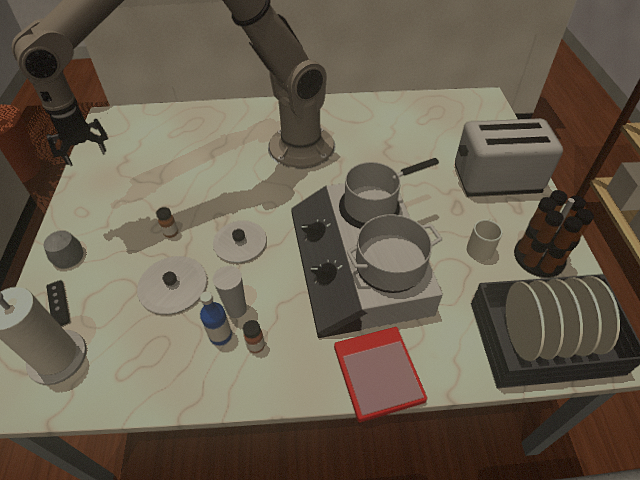

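View pics/side0.png

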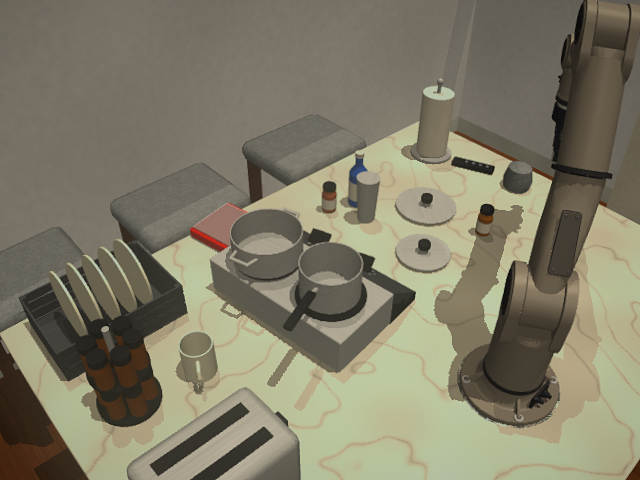

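The cooker faces −y. The saucepan, at about (0.42, 0.18), is on its left ring, so I turn knob_left, at about (0.478, 0.004). In the scene view the small lid is at (241, 240), the large lid at (175, 284), and both knobs show at (315, 228) and (324, 270).

```bash
cat >> h.py <<'E'
cx=np.array([-.14,.99,0]);cx/=np.linalg.norm(cx);cz=np.array([0,0,1.]);cy=np.cross(cz,cx)
s35,c35=np.sin(np.radians(35)),np.cos(np.radians(35))
n=c35*cz-s35*cx;u=c35*cx+s35*cz
def knobR(phi,yd=None):
    z=np.cos(phi)*u+np.sin(phi)*cy;y=-n;return np.stack([np.cross(y,z),y,z],1)
def downR(az): # tool down, z at azimuth az deg
    z=np.array([np.cos(np.radians(az)),np.sin(np.radians(az)),0]);y=-cz;return np.stack([np.cross(y,z),y,z],1)
def go(p,R):
    o=bot.get_obs();R0=Rq(o["tool_rot"]);d=R0.T@(np.array(p)-o["eef_pos"]);r=Ro.from_matrix(R0.T@R).as_rotvec(degrees=True)
    print("linear",d.round(4).tolist(),"dr",r.round(1).tolist(),"rows",round(np.linalg.norm(d)/.0417,1),round(np.linalg.norm(r)/7.16,1))
E
python3 - <<'E'
from h import *
go([.488,-.10,.27],downR(0))
print(onz(cam("scene"),[178,284],0))
E
```

```text
linear [-0.3935, -0.0387, -0.3696] dr [-0.0, -63.8, -0.0] rows 13.0 8.9
[ 0.5727562  -0.37495011  0.        ]
```

```bash
python3 -m crank '[{"linear":[-0.04,-0.02,-0.037],"dr":[0,-7,0],"hand":1},{"linear":[-0.08,-0.039,-0.074],"dr":[0,-14,0],"hand":1},{"linear":[-0.12,-0.039,-0.111],"dr":[0,-21,0],"hand":1},{"linear":[-0.16,-0.039,-0.148],"dr":[0,-28,0],"hand":1},{"linear":[-0.2,-0.039,-0.185],"dr":[0,-35,0],"hand":1},{"linear":[-0.24,-0.039,-0.222],"dr":[0,-42,0],"hand":1},{"linear":[-0.28,-0.039,-0.259],"dr":[0,-49,0],"hand":1},{"linear":[-0.32,-0.039,-0.296],"dr":[0,-56,0],"hand":1},{"linear":[-0.36,-0.039,-0.333],"dr":[0,-63.8,0],"hand":1},{"linear":[-0.3935,-0.039,-0.3696],"dr":[0,-63.8,0],"hand":1}]'
python3 - <<'E'
from h import *
o=bot.get_obs();print(o["q"])
go([.488,-.10,.27],downR(0))
go([.486,-.075,.205],knobR(2.3-np.pi/2))
E
```

```text
t: 2.43
eef_pos: [0.4452, -0.2194, 0.2704]
tool_rot: [0.502, -0.502, 0.498, -0.499]
contact_force: [0.4, -0.1, 0.5]
gripper_width: 1.001
[ 0.66815825  0.16675592 -0.37554204  1.90572694  0.06950642  1.08053855
  0.27148076]
linear [-0.1191, 0.0003, 0.0436] dr [-0.0, 0.4, 0.0] rows 3.0 0.1
linear [-0.1441, 0.0653, 0.0417] dr [39.8, -134.0, 21.2] rows 3.9 19.7
```

```bash
python3 -m crank '[{"linear":[-0.036,0,0.02],"dr":[2,-6.7,1],"hand":1},{"linear":[-0.072,0,0.04],"dr":[4,-13.4,2],"hand":1},{"linear":[-0.1,0,0.042],"dr":[6,-20,3.2],"hand":1},{"linear":[-0.12,0,0.042],"dr":[8,-27,4.2],"hand":1},{"linear":[-0.12,0,0.042],"dr":[10,-33.5,5.3],"hand":1},{"linear":[-0.12,0,0.042],"dr":[12,-40,6.3],"hand":1},{"linear":[-0.12,0,0.042],"dr":[14,-47,7.4],"hand":1},{"linear":[-0.12,0,0.042],"dr":[16,-53.6,8.4],"hand":1},{"linear":[-0.12,0,0.042],"dr":[18,-60,9.5],"hand":1},{"linear":[-0.12,0,0.042],"dr":[20,-67,10.6],"hand":1}]'
python3 - <<'E'
from h import *
o=bot.get_obs();print(o["q"])
go([.486,-.075,.205],knobR(2.3-np.pi/2))
E
```

```text
t: 3.27
eef_pos: [0.4865, -0.1013, 0.2702]
tool_rot: [0.807, -0.557, 0.094, -0.172]
contact_force: [0.3, 0.5, 1.1]
gripper_width: 1.0
[ 0.84278045  0.17916604 -0.58389231  1.96208512 -0.32325782  0.96953266
  1.6327119 ]
linear [-0.0131, 0.0691, -0.001] dr [19.9, -67.2, 10.8] rows 1.7 9.9
```

```bash
python3 -m crank '[{"linear":[0,0.007,0],"dr":[2,-6.7,1],"hand":1},{"linear":[0,0.014,0],"dr":[4,-13.4,2],"hand":1},{"linear":[0,0.021,0],"dr":[6,-20,3.2],"hand":1},{"linear":[-0.004,0.028,0],"dr":[8,-27,4.2],"hand":1},{"linear":[-0.006,0.035,0],"dr":[10,-33.5,5.3],"hand":1},{"linear":[-0.008,0.042,0],"dr":[12,-40,6.3],"hand":1},{"linear":[-0.01,0.049,0],"dr":[14,-47,7.4],"hand":1},{"linear":[-0.012,0.056,0],"dr":[16,-53.6,8.4],"hand":1},{"linear":[-0.013,0.063,0],"dr":[18,-60,9.5],"hand":1},{"linear":[-0.013,0.069,0],"dr":[19.9,-67.2,10.8],"hand":1}]'
python3 - <<'E'
from h import *
o=bot.get_obs();print(o["q"])
go([.486,-.075,.205],knobR(2.3-np.pi/2))
c=cam("wrist");cv2.imwrite("pics/w1.png",bot.read_camera("wrist"))
for k in["knob_left_grip","knob_left_tip","knob_right_grip","knob_right_tip"]: print(k,best("wrist",k))
print(proj(c,[.478,.004,.096]),proj(c,[.458,-.01,.083]))
E
```

```text
t: 4.1
eef_pos: [0.4863, -0.0748, 0.2045]
tool_rot: [0.816, -0.409, -0.343, 0.22]
contact_force: [-1.6, -0.4, 0.1]
gripper_width: 0.995
[ 0.95866904  0.52928104 -0.78554087  1.83988718 -0.22700194  1.14051142
  2.75613445]
linear [-0.0001, -0.0006, 0.0003] dr [0.1, -0.4, 0.1] rows 0.0 0.1
knob_left_grip [(0.88, [324.7, 225.3])]
knob_left_tip [(0.57, [311.5, 193.8]), (0.44, [204.8, 311.4])]
knob_right_grip [(0.76, [217.9, 334.2])]
knob_right_tip [(0.81, [206.1, 309.9])]
[314.85791481 227.0696348 ] [317.24294312 194.30881201]
```

View pics/w1.png

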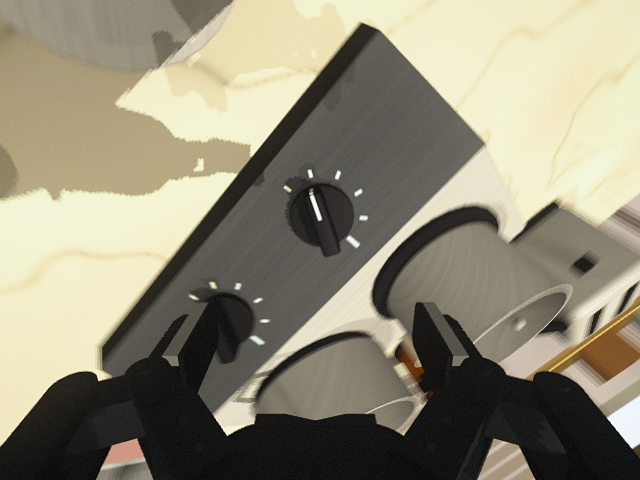

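The wrist view shows the left knob in the clear at about (322, 218). Its bar runs from the pointer at (312, 188) to about (331, 252), and the off tick is at (352, 242). The right knob is at (230, 325).

```bash
python3 - <<'E'
from h import *
c=cam("wrist");S=cam("scene");D=cam("side")
X,e=tri([c,S,D],[[324.7,225.3],[309.1,228.4],[365.3,253.6]]);print(X,e)
T,e=tri([c,S,D],[[311.5,193.8],[304.5,226.7],[374.2,258.5]]);print(T,e)
def pl(px,h,X):
    o,d=ray(c,px);k=n@X+h;return o+d*(k-n@o)/(n@d)
X0=np.array([.478,.004,.0947])
g=pl([324.7,225.3],0,X0)
for px in([311.5,193.8],[313,188]):
    for h in(0,.006):
        t=pl(px,h,X0);v=t-g;print(t,np.linalg.norm(v),np.arctan2(v@cy,v@u))
print(g)
a=pl([313,190],.006,X0);b=pl([330,253],.006,X0);v=a-b;print((a+b)/2-.006*n,np.linalg.norm(v),np.arctan2(v@cy,v@u))
# white line on top
a=pl([313,192],.006,X0);b=pl([321,219],.006,X0);v=a-b;print(np.linalg.norm(v),np.arctan2(v@cy,v@u))
# off tick & edge of panel for yaw check
for px in ([352,242],): 
    t=pl(px,-.032,X0);v=t-g;print("off",np.linalg.norm(v),np.arctan2(v@cy,v@u))
# panel's bottom and top edges: directions
for p,q in(([366,25],[103,345]),([483,145],[377,283])):
    v=pl(q,-.032,X0)-pl(p,-.032,X0);print("edge",np.degrees(np.arctan2(v@u,-v@cy)))
E
```

```text
[0.47494684 0.0057729  0.09820467] [np.float64(5.123466326008197), np.float64(1.4603089235758457), np.float64(0.36650685473797384)]
[ 0.45978747 -0.01086667  0.08218254] [np.float64(2.894254185598176), np.float64(0.8637783534112917), np.float64(0.7091119612455113)]
[ 0.46162396 -0.01404979  0.08379148] 0.02936791571358691 2.6740195122037953
[ 0.46117009 -0.01823867  0.08825644] 0.031124242456103318 2.6553163262226023
[ 0.45746126 -0.01647683  0.08251691] 0.03349536298155942 2.5849014798121233
[ 0.45709732 -0.02061327  0.08700941] 0.035135559647275334 2.5730999147889873
[0.47172341 0.00906672 0.09882819]
[0.47073386 0.00495146 0.09607206] 0.05637960307172972 2.5442746055876677
0.023546885033661445 2.568068617341877
off 0.049899617995265454 -0.06334507402330963
edge -0.7884500428281577
edge 8.793399377188509
```

```bash
python3 - <<'E'
from h import *
X=np.array([.472,.005,.096]); go(X+n*.043,knobR(.83)); go(X-.017*n,knobR(.83))
E
```

```text
linear [-0.0008, 0.0927, 0.0049] dr [0.2, -6.6, 0.1] rows 2.2 0.9
linear [-0.001, 0.1527, 0.0051] dr [0.2, -6.6, 0.1] rows 3.7 0.9
```

```bash
python3 -m crank '[{"linear":[-0.001,0.03,0.005],"dr":[0,-3,0],"hand":1},{"linear":[-0.001,0.06,0.005],"dr":[0,-6,0],"hand":1},{"linear":[-0.001,0.085,0.005],"dr":[0,-6,0],"hand":1},{"linear":[-0.001,0.085,0.005],"dr":[0,-6,0],"hand":1}]'
python3 - <<'E'
from h import *
o=bot.get_obs();print(o["q"])
c=cam("wrist");cv2.imwrite("pics/w2.png",bot.read_camera("wrist"))
for k in["knob_left_grip","knob_left_tip"]: print(k,best("wrist",k))
X=np.array([.472,.005,.096]);print(proj(c,X),proj(c,X-.03*n))
E
```

```text
t: 4.68
eef_pos: [0.4724, -0.0211, 0.1353]
tool_rot: [0.799, -0.397, -0.382, 0.241]
contact_force: [-0.5, -0.3, 0.2]
gripper_width: 1.001
[ 0.90348465  0.59919995 -0.80995148  1.96165729 -0.2014977   0.94112184
  2.81535976]
knob_left_grip [(0.74, [310.2, 268.0])]
knob_left_tip [(0.79, [299.9, 223.1])]
[308.47616113 266.86917362] [309.16911328 248.87144264]
```

View pics/w2.png

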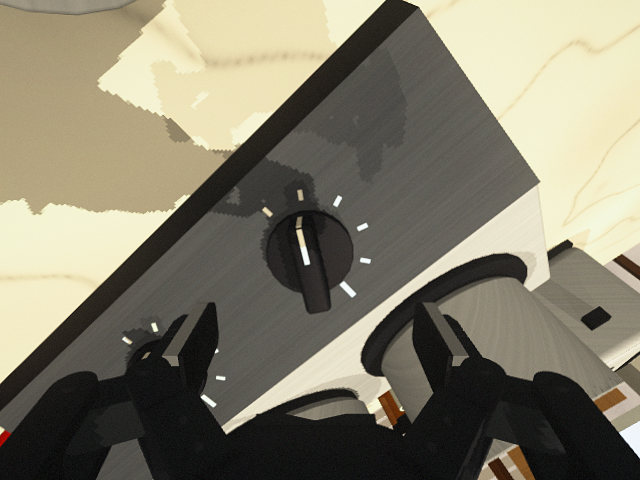

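The bar is centred at about (309, 265), within 2 px of the prediction (308, 267). It lies almost vertical between the fingers, and both fingers clear the right knob and the pan.

```bash
python3 - <<'E'
from h import *
X=np.array([.4725,.005,.096]); go(X-.017*n,knobR(.83))
E
```

```text
linear [0.0002, 0.0688, 0.0004] dr [0.3, -0.5, 0.1] rows 1.7 0.1
```

```bash
python3 -m crank '[{"linear":[0,0.02,0],"dr":[0,0,0],"hand":1},{"linear":[0,0.04,0],"dr":[0,0,0],"hand":1},{"linear":[0,0.055,0],"dr":[0,0,0],"hand":1},{"linear":[0,0.068,0],"dr":[0,0,0],"hand":1},{"linear":[0,0.068,0],"dr":[0,0,0],"hand":1}]'
python3 -m crank '[{"linear":[0,0,0],"dr":[0,0,0],"hand":-0.5},{"linear":[0,0,0],"dr":[0,0,0],"hand":-0.5},{"linear":[0,0,0],"dr":[0,0,0],"hand":-1},{"linear":[0,0,0],"dr":[0,0,0],"hand":-1},{"linear":[0,0,0],"dr":[0,0,0],"hand":-1},{"linear":[0,0,0],"dr":[0,0,0],"hand":-1}]' 20
python3 - <<'E'
from h import *
o=bot.get_obs();print(o["q"],o["torque"],o["contact_force"])
E
```

```text
t: 5.25
eef_pos: [0.4705, 0.0149, 0.0815]
tool_rot: [0.798, -0.398, -0.384, 0.24]
contact_force: [-0.3, -0.3, -0.6]
gripper_width: 1.0
t: 5.75
eef_pos: [0.4708, 0.0147, 0.0821]
tool_rot: [0.798, -0.398, -0.384, 0.24]
contact_force: [0.2, -0.8, 7.8]
gripper_width: 0.186
[ 0.82967803  0.67242951 -0.79243313  2.02039216 -0.18244358  0.7872148
  2.79182491] [ 0.03317362 -0.09056354  0.09336651] [ 0.18926693 -0.78074899  7.77377003]
```

```bash
cat > tq.py <<'E'
from h import *
o=bot.get_obs();R=Rq(o["tool_rot"]);z=R[:,2]
print("T.n %.3f"%(np.array(o["torque"])@n),"bar",round(np.arctan2(z@cy,z@u)+np.pi/2,3),"F",(R.T@o["contact_force"]).round(1),"w",o["gripper_width"],"q",np.round(o["q"],2), "tilt",(R.T@-n).round(3))
E
python3 tq.py
python3 -m crank '[{"linear":[0,-0.001,0],"dr":[0,5,0],"hand":-1},{"linear":[0,-0.001,0],"dr":[0,11,0],"hand":-1},{"linear":[0,-0.001,0],"dr":[0,17,0],"hand":-1},{"linear":[0,-0.001,0],"dr":[0,23,0],"hand":-1},{"linear":[0,-0.001,0],"dr":[0,29,0],"hand":-1},{"linear":[0,-0.001,0],"dr":[0,35,0],"hand":-1},{"linear":[0,-0.001,0],"dr":[0,41,0],"hand":-1},{"linear":[0,-0.001,0],"dr":[0,47,0],"hand":-1},{"linear":[0,-0.001,0],"dr":[0,53,0],"hand":-1},{"linear":[0,-0.001,0],"dr":[0,58,0],"hand":-1}]' 30
python3 tq.py
```

```text
T.n 0.131 bar 2.393 F [ 2.9 -6.8  2.5] w 0.1861748232534882 q [ 0.83  0.67 -0.79  2.02 -0.18  0.79  2.79] tilt [-0.002  1.     0.003]
t: 6.58
eef_pos: [0.4699, 0.0167, 0.0837]
tool_rot: [0.885, -0.463, 0.053, 0.017]
contact_force: [-2.8, 3.8, 8.5]
gripper_width: 0.18
T.n 0.200 bar 1.377 F [-3.8 -4.6  7.7] w 0.17996206689630964 q [ 0.63  0.59 -0.53  2.03 -0.42  0.82  1.99] tilt [-0.     1.    -0.003]
```

```bash

python3 -m crank '[{"linear":[0,-0.001,0],"dr":[0,5,0],"hand":-1},{"linear":[0,-0.001,0],"dr":[0,11,0],"hand":-1},{"linear":[0,-0.001,0],"dr":[0,17,0],"hand":-1},{"linear":[0,-0.001,0],"dr":[0,23,0],"hand":-1},{"linear":[0,-0.001,0],"dr":[0,29,0],"hand":-1},{"linear":[0,-0.001,0],"dr":[0,35,0],"hand":-1},{"linear":[0,-0.001,0],"dr":[0,41,0],"hand":-1},{"linear":[0,-0.001,0],"dr":[0,47,0],"hand":-1},{"linear":[0,-0.001,0],"dr":[0,53,0],"hand":-1},{"linear":[0,-0.001,0],"dr":[0,56,0],"hand":-1}]'
python3 tq.py
```

```text
t: 7.42
eef_pos: [0.4711, 0.0183, 0.0849]
tool_rot: [0.757, -0.416, 0.462, -0.202]
contact_force: [3.1, 11.7, 3.1]
gripper_width: 0.178
T.n 0.139 bar 0.402 F [-8.1  3.9  8.6] w 0.1780492488710289 q [ 0.44  0.55 -0.28  2.04 -0.59  0.87  1.17] tilt [ 0.004  1.    -0.004]
```

```bash

python3 -m crank '[{"linear":[0,0,0],"dr":[0,3,0],"hand":-1},{"linear":[0,0,0],"dr":[0,6,0],"hand":-1},{"linear":[0,0,0],"dr":[0,9,0],"hand":-1},{"linear":[0,0,0],"dr":[0,12,0],"hand":-1},{"linear":[0,0,0],"dr":[0,12,0],"hand":-1}]'
python3 tq.py
```

```text
t: 7.83
eef_pos: [0.4716, 0.0185, 0.085]
tool_rot: [0.706, -0.393, 0.537, -0.244]
contact_force: [3.4, 12.8, 2.9]
gripper_width: 0.179
T.n 0.166 bar 0.195 F [-10.4   4.7   7.3] w 0.17947663975786615 q [ 0.4   0.54 -0.24  2.05 -0.62  0.88  0.99] tilt [ 0.005  1.    -0.004]
```

```bash

python3 -m crank '[{"linear":[0,0,0],"dr":[0,2,0],"hand":-1},{"linear":[0,0,0],"dr":[0,4,0],"hand":-1},{"linear":[0,0,0],"dr":[0,4,0],"hand":-1}]'
python3 tq.py
```

```text
t: 8.08
eef_pos: [0.4717, 0.0185, 0.085]
tool_rot: [0.687, -0.384, 0.561, -0.257]
contact_force: [3.4, 12.5, 2.7]
gripper_width: 0.182
T.n 0.152 bar 0.127 F [-10.5   4.7   6.5] w 0.18239777879078647 q [ 0.38  0.54 -0.22  2.05 -0.63  0.88  0.93] tilt [ 0.005  1.    -0.004]
```

```bash

python3 -m crank '[{"linear":[0,0,0],"dr":[0,2,0],"hand":-1},{"linear":[0,0,0],"dr":[0,3,0],"hand":-1},{"linear":[0,0,0],"dr":[0,3,0],"hand":-1}]'
python3 tq.py
```

```text
t: 8.33
eef_pos: [0.4718, 0.0185, 0.085]
tool_rot: [0.672, -0.377, 0.578, -0.267]
contact_force: [3.8, 12.5, 2.7]
gripper_width: 0.178
T.n 0.145 bar 0.075 F [-10.8   4.6   6.3] w 0.1781586418949185 q [ 0.37  0.54 -0.21  2.05 -0.63  0.88  0.89] tilt [ 0.005  1.    -0.004]
```

```bash

python3 -m crank '[{"linear":[0,0,0],"dr":[0,2,0],"hand":-1},{"linear":[0,0,0],"dr":[0,2,0],"hand":-1}]'
python3 tq.py
```

```text
t: 8.5
eef_pos: [0.4719, 0.0185, 0.085]
tool_rot: [0.662, -0.372, 0.59, -0.274]
contact_force: [4.8, 12.9, 1.8]
gripper_width: 0.177
T.n 0.140 bar 0.039 F [-10.7   5.6   6.9] w 0.1766884003625915 q [ 0.37  0.54 -0.2   2.05 -0.64  0.89  0.86] tilt [ 0.005  1.    -0.004]
```

```bash

python3 -m crank '[{"linear":[0,0,0],"dr":[0,2,0],"hand":-1},{"linear":[0,0,0],"dr":[0,2,0],"hand":-1}]'
python3 tq.py
```

```text
t: 8.67
eef_pos: [0.472, 0.0186, 0.085]
tool_rot: [0.651, -0.367, 0.602, -0.28]
contact_force: [4.7, 12.3, 1.7]
gripper_width: 0.177
T.n 0.091 bar 0.005 F [-10.4   5.3   6.4] w 0.17681469786864404 q [ 0.36  0.54 -0.19  2.05 -0.64  0.89  0.82] tilt [ 0.006  1.    -0.004]
```

```bash

python3 -m crank '[{"linear":[0,0,0],"dr":[0,2,0],"hand":-1},{"linear":[0,0,0],"dr":[0,2,0],"hand":-1}]'
python3 tq.py
```

```text
t: 8.83
eef_pos: [0.4721, 0.0186, 0.085]
tool_rot: [0.641, -0.362, 0.613, -0.287]
contact_force: [5.0, 12.9, 1.2]
gripper_width: 0.178
T.n 0.145 bar -0.03 F [-10.8   6.1   6.4] w 0.17842652174388496 q [ 0.36  0.54 -0.18  2.05 -0.65  0.89  0.79] tilt [ 0.006  1.    -0.004]
```

```bash

python3 -m crank '[{"linear":[0,0,0],"dr":[0,2,0],"hand":-1},{"linear":[0,0,0],"dr":[0,2,0],"hand":-1}]'
python3 tq.py
```

```text
t: 9.0
eef_pos: [0.4722, 0.0186, 0.0851]
tool_rot: [0.63, -0.358, 0.624, -0.293]
contact_force: [5.4, 12.7, 2.0]
gripper_width: 0.18
T.n 0.196 bar -0.065 F [-11.3   5.3   6.4] w 0.18025480314528847 q [ 0.35  0.54 -0.18  2.05 -0.65  0.89  0.76] tilt [ 0.006  1.    -0.004]
```

```bash

python3 -m crank '[{"linear":[0,0,0],"dr":[0,2,0],"hand":-1},{"linear":[0,0,0],"dr":[0,2,0],"hand":-1}]'
python3 tq.py
```

```text
t: 9.17
eef_pos: [0.4723, 0.0185, 0.085]
tool_rot: [0.619, -0.352, 0.635, -0.299]
contact_force: [5.3, 12.7, 0.3]
gripper_width: 0.179
T.n 0.318 bar -0.099 F [-10.5   6.6   6. ] w 0.17853077685496507 q [ 0.34  0.54 -0.17  2.05 -0.66  0.89  0.73] tilt [ 0.006  1.    -0.003]
```

```bash

python3 -m crank '[{"linear":[0,0,0],"dr":[0,1.5,0],"hand":-1},{"linear":[0,0,0],"dr":[0,1.5,0],"hand":-1}]'
python3 tq.py
```

```text
t: 9.33
eef_pos: [0.4723, 0.0185, 0.085]
tool_rot: [0.611, -0.349, 0.643, -0.303]
contact_force: [5.1, 12.5, 2.5]
gripper_width: 0.182
T.n 0.408 bar -0.125 F [-11.8   4.7   5.4] w 0.18240782072917294 q [ 0.34  0.54 -0.16  2.05 -0.66  0.89  0.71] tilt [ 0.006  1.    -0.003]
```

Torque about the knob axis climbed from 0.145 to 0.196, 0.318 and then 0.408 N m, a slope of about 3.5 N m/rad. That is the stop, with roughly 0.07 rad of spindle wind-up. Now I release, back off and check.

```bash

python3 -m crank '[{"linear":[0,0,0],"dr":[0,0,0],"hand":0.3},{"linear":[0,0,0],"dr":[0,0,0],"hand":0.3},{"linear":[0,0,0],"dr":[0,0,0],"hand":0.3},{"linear":[0,-0.02,0],"dr":[0,0,0],"hand":0.3},{"linear":[0,-0.05,0],"dr":[0,0,0],"hand":0.5},{"linear":[0,-0.085,0],"dr":[0,0,0],"hand":1},{"linear":[0,-0.12,0],"dr":[0,0,0],"hand":1},{"linear":[0,-0.14,0],"dr":[0,0,0],"hand":1},{"linear":[0,-0.14,0],"dr":[0,0,0],"hand":1}]'
python3 - <<'E'
from h import *
c=cam("wrist");cv2.imwrite("pics/w3.png",bot.read_camera("wrist"))
for k in["knob_left_grip","knob_left_tip"]: print(k,best("wrist",k))
go([.44,-.18,.18],downR(-20))
E
```

```text
t: 10.08
eef_pos: [0.4837, -0.0702, 0.201]
tool_rot: [0.609, -0.348, 0.641, -0.31]
contact_force: [0.2, -0.4, 0.1]
gripper_width: 1.0
knob_left_grip [(0.81, [313.0, 217.1])]
knob_left_tip [(0.82, [307.6, 181.1])]
linear [0.1045, -0.0478, -0.0431] dr [10.6, 19.9, -33.6] rows 2.9 5.6
```

View pics/w3.png

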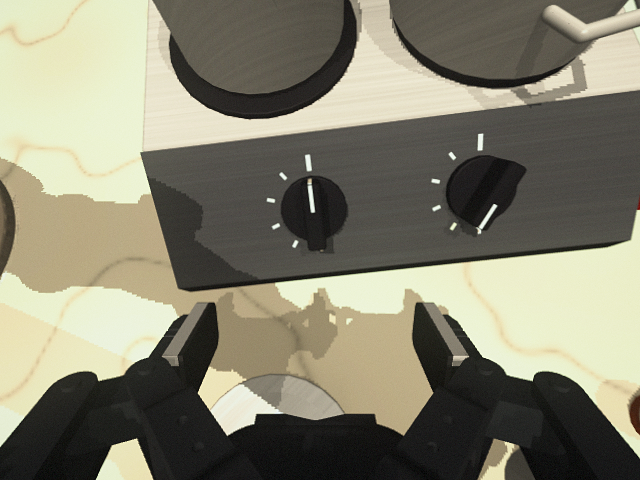

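The pointer, from (310, 180) to (313, 212), is lined up with the long off tick at (308, 160), and the right knob is untouched. The lid is next.

```bash
python3 - <<'E'
from h import *
go([.442,-.215,.19],downR(0))
E
```

```text
linear [0.1276, -0.076, -0.0429] dr [4.6, 0.5, -34.7] rows 3.7 4.9
```

```bash

python3 -m crank '[{"linear":[0.025,-0.015,-0.008],"dr":[0.8,0,-6],"hand":1},{"linear":[0.05,-0.03,-0.016],"dr":[1.6,0,-13],"hand":1},{"linear":[0.08,-0.045,-0.026],"dr":[2.6,0,-20],"hand":1},{"linear":[0.105,-0.06,-0.035],"dr":[3.5,0.3,-27],"hand":1},{"linear":[0.128,-0.076,-0.043],"dr":[4.6,0.5,-34.7],"hand":1},{"linear":[0.128,-0.076,-0.043],"dr":[4.6,0.5,-34.7],"hand":1},{"linear":[0.128,-0.076,-0.043],"dr":[4.6,0.5,-34.7],"hand":1}]'
python3 - <<'E'
from h import *
c=cam("wrist");cv2.imwrite("pics/w4.png",bot.read_camera("wrist"))
for k,z in(("lid_small_grip",.037),("lid_small",0.0)):
    r=best("wrist",k);print(k,r)
    if r: print(onz(c,r[0][1],z))
m=bot.cut_out("wrist","lid_small")
if m:
    e=m[0]["extent"];print(m[0]["score"],e)
S=cam("scene");D=cam("side")
print(onz(S,[241.3,234.2],.037),onz(D,[422.5,241.1],.037))
print(proj(c,[.442,-.196,.037]))
E
```

```text
t: 10.82
eef_pos: [0.4418, -0.2131, 0.1895]
tool_rot: [0.502, -0.5, 0.5, -0.498]
contact_force: [1.1, 0.9, 0.1]
gripper_width: 0.998
lid_small_grip [(0.6, [313.6, 207.8])]
[ 0.43995518 -0.20441494  0.037     ]
lid_small [(0.96, [310.4, 195.9])]
[ 0.43667291 -0.20166958  0.        ]
0.59 [226.8, 110.5, 396.6, 275.5]
[ 0.43370912 -0.19632848  0.037     ] [ 0.44929628 -0.20947032  0.037     ]
[315.94758267 198.47627783]
```

View pics/w4.png

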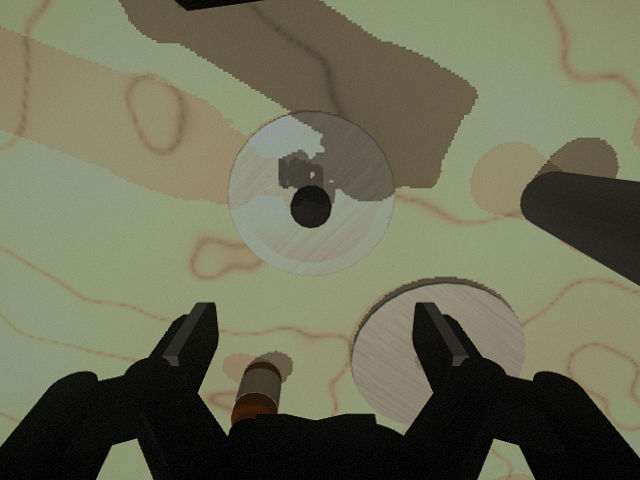

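The lid's disc is centred at about (312, 193) and its handle's top at about (311, 206). The large lid at (440, 350) and a spice jar at (258, 390) are both outside the descent path.

```bash
python3 - <<'E'
from h import *
c=cam("wrist")
print(onz(c,[312,193],.013),onz(c,[311,205],.047))
p=np.mean([onz(c,[312,193],.013),onz(c,[311,205],.047)],0)
for z in(.037-.013,): go([p[0],p[1],z],downR(0))
E
```

```text
[ 0.43965697 -0.19801138  0.013     ] [ 0.43902839 -0.2013548   0.047     ]
linear [-0.0148, 0.1658, -0.0037] dr [-0.0, 0.1, -0.1] rows 4.0 0.0
```

```bash

python3 -m crank '[{"linear":[-0.014,0.035,-0.003],"dr":[0,0,0],"hand":1},{"linear":[-0.014,0.07,-0.003],"dr":[0,0,0],"hand":1},{"linear":[-0.014,0.105,-0.003],"dr":[0,0,0],"hand":1},{"linear":[-0.014,0.135,-0.003],"dr":[0,0,0],"hand":1},{"linear":[-0.014,0.155,-0.003],"dr":[0,0,0],"hand":1},{"linear":[-0.014,0.17,-0.003],"dr":[0,0,0],"hand":1},{"linear":[-0.014,0.17,-0.003],"dr":[0,0,0],"hand":1}]'
python3 -m crank '[{"linear":[0,0,0],"dr":[0,0,0],"hand":0},{"linear":[0,0,0],"dr":[0,0,0],"hand":-0.3},{"linear":[0,0,0],"dr":[0,0,0],"hand":-1},{"linear":[0,0,0],"dr":[0,0,0],"hand":-1},{"linear":[0,0,0],"dr":[0,0,0],"hand":-1},{"linear":[0,0,0],"dr":[0,0,0],"hand":-1}]' 50
python3 -m crank '[{"linear":[0,-0.02,0],"dr":[0,0,0],"hand":-1},{"linear":[0,-0.05,0],"dr":[0,0,0],"hand":-1},{"linear":[0,-0.09,0],"dr":[0,0,0],"hand":-1},{"linear":[0,-0.13,0],"dr":[0,0,0],"hand":-1},{"linear":[0,-0.17,0],"dr":[0,0,0],"hand":-1},{"linear":[0,-0.21,0],"dr":[0,0,0],"hand":-1},{"linear":[0,-0.25,0],"dr":[0,0,0],"hand":-1},{"linear":[0,-0.29,0],"dr":[0,0,0],"hand":-1},{"linear":[0,-0.29,0],"dr":[0,0,0],"hand":-1}]'
```

```text
t: 11.6
eef_pos: [0.438, -0.2008, 0.0172]
tool_rot: [0.5, -0.5, 0.502, -0.498]
contact_force: [0.0, 0.6, 0.9]
gripper_width: 1.001
t: 12.1
eef_pos: [0.4405, -0.202, 0.0217]
tool_rot: [-0.501, 0.499, -0.499, 0.501]
contact_force: [-1.8, -0.2, 7.4]
gripper_width: 0.405
t: 12.85
eef_pos: [0.4427, -0.2029, 0.319]
tool_rot: [-0.503, 0.497, -0.495, 0.505]
contact_force: [1.1, -1.5, -1.9]
gripper_width: 0.402
```

```bash

python3 - <<'E'
from h import *
c=cam("wrist");print("cam",-c[2].T@c[3],"axis",c[2][2])
go([.425,.05,.33],downR(0))
print(proj(c,[.44,-.2,.03]))
E
```

```text
cam [ 0.43963325 -0.11906159  0.46086903] axis [ 0.01586837 -0.32632569 -0.94512419]
linear [-0.2528, -0.0123, -0.0174] dr [-0.9, 0.0, 0.2] rows 6.1 0.1
[309.57007642 184.32539007]
```

```bash

python3 -m crank '[{"linear":[-0.03,-0.012,-0.003],"dr":[-0.3,0,0],"hand":-1},{"linear":[-0.065,-0.012,-0.006],"dr":[-0.5,0,0],"hand":-1},{"linear":[-0.1,-0.012,-0.009],"dr":[-0.9,0,0],"hand":-1},{"linear":[-0.135,-0.012,-0.012],"dr":[-0.9,0,0],"hand":-1},{"linear":[-0.17,-0.012,-0.017],"dr":[-0.9,0,0],"hand":-1},{"linear":[-0.205,-0.012,-0.017],"dr":[-0.9,0,0],"hand":-1},{"linear":[-0.23,-0.012,-0.017],"dr":[-0.9,0,0],"hand":-1},{"linear":[-0.243,-0.012,-0.017],"dr":[-0.9,0,0],"hand":-1},{"linear":[-0.243,-0.012,-0.017],"dr":[-0.9,0,0],"hand":-1},{"linear":[-0.243,-0.012,-0.017],"dr":[-0.9,0,0],"hand":-1}]'
python3 - <<'E'
from h import *
C={}
for k in("wrist","scene","side"):
    C[k]=cam(k);cv2.imwrite(f"pics/{k}5.png",bot.read_camera(k))
o=bot.get_obs();print(o["eef_pos"])
for k in("saucepan_rim","saucepan","lid_small","lid_small_grip"):
    r={c:best(c,k) for c in C};print(k,r)
    use=[c for c in C if r[c]]
    if len(use)>1: print("   ",*tri([C[c] for c in use],[r[c][0][1] for c in use]))
E
```

```text
t: 13.68
eef_pos: [0.4216, 0.0415, 0.322]
tool_rot: [-0.497, 0.504, -0.503, 0.496]
contact_force: [1.0, 0.2, -2.9]
gripper_width: 0.408
[0.42198316 0.04001341 0.32208773]
saucepan_rim {'wrist': [(0.82, [319.5, 15.6])], 'scene': [(0.72, [177.7, 285.4]), (0.7, [372.1, 180.3])], 'side': [(0.95, [328.3, 265.3]), (0.25, [482.2, 232.7])]}
    [ 0.54704513 -0.02072348  0.11891688] [np.float64(269.5408516382803), np.float64(130.37141084074182), np.float64(42.67946068015407)]
saucepan {'wrist': [(0.79, [318.7, 48.6])], 'scene': [(0.96, [369.1, 203.9])], 'side': [(0.77, [330.5, 288.9])]}
    [0.42220579 0.18125623 0.12356129] [np.float64(1.9912160001927552), np.float64(0.6278510990887701), np.float64(0.4097719146270532)]
lid_small {'wrist': [(0.72, [314.4, 285.1])], 'scene': [(0.64, [319.4, 156.7]), (0.23, [172.3, 230.0])], 'side': []}
    [0.41974075 0.04126901 0.30445443] [np.float64(2.937009602533517), np.float64(0.5945264523451698)]
lid_small_grip {'wrist': [(0.69, [320.4, 330.5]), (0.59, [406.9, 424.0])], 'scene': [(0.58, [319.4, 143.3])], 'side': [(0.83, [376.7, 193.6])]}
    [0.42015562 0.04267187 0.34448691] [np.float64(7.98308980450154), np.float64(1.679949839455978), np.float64(1.4745338423854097)]
```

View pics/wrist5.png

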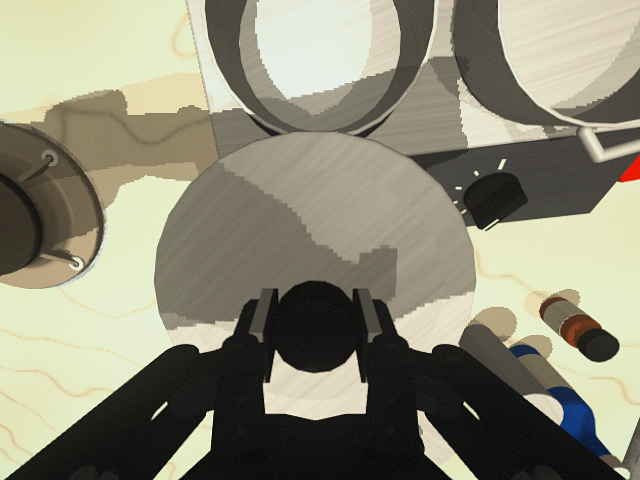

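```bash
cat > fit.py <<'E'
from h import *
from scipy.optimize import least_squares
def hull(cn,name):
    r=bot.cut_out(cn,name)
    if not r: return None
    m=r[0]["pixels"].astype(np.uint8);k=max(cv2.findContours(m,cv2.RETR_EXTERNAL,cv2.CHAIN_APPROX_NONE)[0],key=len)[:,0].astype(float)
    print(name,r[0]["score"],r[0]["extent"]); return k
def fit(c,pts,r,z,x0,freez=False):
    # back-project contour to plane z, fit circle radius r
    def f(p):
        Z=p[2] if freez else z
        P=np.array([onz(c,q,Z) for q in pts]);return np.hypot(P[:,0]-p[0],P[:,1]-p[1])-r
    s=least_squares(f,list(x0)+([z] if freez else []),loss="soft_l1",f_scale=.002);return s.x.round(4),np.sqrt(np.mean(s.fun**2)).round(4),s.fun
E
python3 - <<'E'
from fit import *
c=cam("wrist")
k=hull("wrist","lid_small");k=k[(k[:,1]<270)&(k[:,1]>0)][::6]
for z in(.30,.305,.31): print(z,fit(c,k,.08,z,[.42,.04])[:2])
print(fit(c,k,.08,.305,[.42,.04],True)[:2])
k=hull("wrist","saucepan");k=k[(k[:,1]>3)&(k[:,1]<118)][::4]
print(k[::8].tolist())
for z in(.21,.215,.22): print(z,fit(c,k,.075,z,[.42,.18])[:2])
C=[c,cam("scene"),cam("side")]
print(tri(C,[[319.5,15.6],[371.5,180.0],[329.3,264.5]]))
for cc,p in zip(C,[[319.5,15.6],[371.5,180.0],[329.3,264.5]]): print(onz(cc,p,.215))
E
```

```text
lid_small 0.88 [153.2, 130.4, 475.6, 420.4]
0.3 (array([0.421 , 0.0402]), np.float64(0.0019))
0.305 (array([0.421 , 0.0399]), np.float64(0.001))
0.31 (array([0.421 , 0.0395]), np.float64(0.0003))
(array([0.421 , 0.0395, 0.3102]), np.float64(0.0003))
saucepan 0.94 [202.1, 0.0, 441.0, 131.3]
[[201.0, 4.0], [204.0, 36.0], [215.0, 68.0], [236.0, 100.0], [394.0, 108.0], [418.0, 76.0], [431.0, 44.0], [438.0, 12.0]]
0.21 (array([0.4223, 0.1847]), np.float64(0.0003))
0.215 (array([0.4223, 0.1862]), np.float64(0.0007))
0.22 (array([0.4223, 0.1877]), np.float64(0.0015))
(array([0.42092126, 0.18529774, 0.21064436]), [np.float64(3.6915290137852943), np.float64(2.0509409902956457), np.float64(1.7774470481720397)])
[0.42287405 0.1853843  0.215     ]
[0.42092113 0.1801959  0.215     ]
[0.41656264 0.19366342 0.215     ]
```

```bash
python3 - <<'E'
from h import *
Rg=Rq([-.501,.499,-.499,.501])
go([.4229,.186,.262],Rg); print(Rq(bot.get_obs()["tool_rot"]).round(3),Rg.round(3))
E
```

```text
linear [-0.1446, 0.0603, 0.0016] dr [1.0, 0.0, 0.0] rows 3.8 0.1
[[ 0.001 -0.014  1.   ]
 [-1.    -0.     0.001]
 [ 0.    -1.    -0.014]] [[ 0.     0.004  1.   ]
 [-1.     0.     0.   ]
 [ 0.    -1.     0.004]]
```

```bash

python3 -m crank '[{"linear":[-0.03,0,0],"dr":[0.5,0,0],"hand":-1},{"linear":[-0.065,0,0.001],"dr":[1,0,0],"hand":-1},{"linear":[-0.1,0,0.0016],"dr":[1,0,0],"hand":-1},{"linear":[-0.13,0.01,0.0016],"dr":[1,0,0],"hand":-1},{"linear":[-0.1446,0.03,0.0016],"dr":[1,0,0],"hand":-1},{"linear":[-0.1446,0.05,0.0016],"dr":[1,0,0],"hand":-1},{"linear":[-0.1446,0.06,0.0016],"dr":[1,0,0],"hand":-1},{"linear":[-0.1446,0.06,0.0016],"dr":[1,0,0],"hand":-1},{"linear":[-0.1446,0.06,0.0016],"dr":[1,0,0],"hand":-1}]'
python3 - <<'E'
from fit import *
Z=[]
for k in("scene","side"):
    Z.append(bot.read_camera(k))
r=[(330,110),(280,180)]
cv2.imwrite("pics/both6.png",np.hstack([cv2.resize(i[y:y+120,x:x+100],(400,480),interpolation=cv2.INTER_CUBIC) for i,(x,y) in zip(Z,r)]))
for cn in("scene","side"):
    c=cam(cn)
    print(cn,proj(c,[.4223,.186,.231]),proj(c,[.4223,.186,.2]))
go([.4229,.186,.2287],Rq([-.501,.499,-.499,.501]))
E
```

```text
t: 15.28
eef_pos: [0.423, 0.1852, 0.2623]
tool_rot: [-0.5, 0.499, -0.499, 0.501]
contact_force: [0.8, -0.9, -2.8]
gripper_width: 0.402
scene [374.12934688 175.87613248] [373.2921459  184.24642502]
side [330.13514647 256.55631098] [329.91853552 266.5515205 ]
linear [-0.0003, 0.0347, -0.001] dr [-0.1, -0.0, -0.0] rows 0.8 0.0
```

View pics/both6.png

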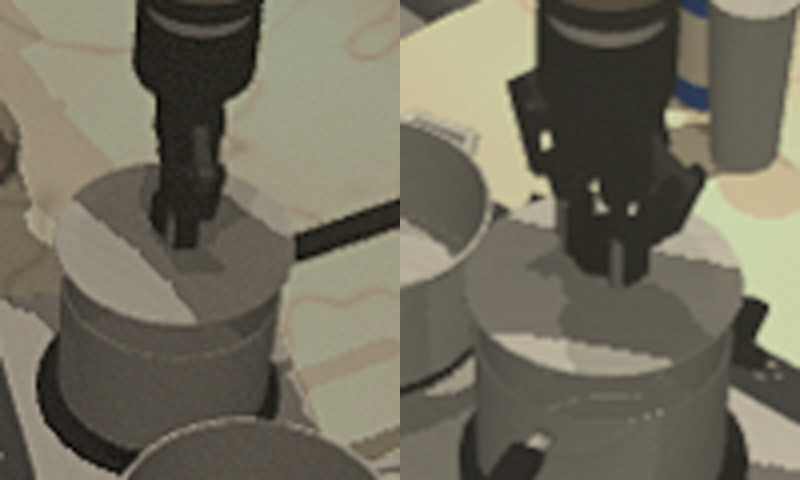

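The lid is centred over the pan in both views: disc 176 vs pan 171 in the left crop, and 604 vs 602 in the right (4× pixels). Now lowering gently.

```bash

python3 -m crank '[{"linear":[0,0.008,-0.001],"dr":[0,0,0],"hand":-1},{"linear":[0,0.016,-0.001],"dr":[0,0,0],"hand":-1},{"linear":[0,0.022,-0.001],"dr":[0,0,0],"hand":-1},{"linear":[0,0.026,-0.001],"dr":[0,0,0],"hand":-1},{"linear":[0,0.026,-0.001],"dr":[0,0,0],"hand":-1}]'
python3 -m crank '[{"linear":[0,0.003,0],"dr":[0,0,0],"hand":-1},{"linear":[0,0.005,0],"dr":[0,0,0],"hand":-1},{"linear":[0,0.005,0],"dr":[0,0,0],"hand":-1}]'
```

```text
t: 15.8
eef_pos: [0.4213, 0.1855, 0.2351]
tool_rot: [-0.5, 0.5, -0.499, 0.501]
contact_force: [0.5, 0.2, -2.8]
gripper_width: 0.402
t: 16.05
eef_pos: [0.4219, 0.1859, 0.231]
tool_rot: [0.501, -0.499, 0.499, -0.501]
contact_force: [0.5, 0.3, -2.6]
gripper_width: 0.402
```

```bash

python3 -m crank '[{"linear":[0,0.001,0],"dr":[0,0,0],"hand":-1},{"linear":[0,0.0015,0],"dr":[0,0,0],"hand":-1},{"linear":[0,0.0015,0],"dr":[0,0,0],"hand":-1}]'
python3 -m crank '[{"linear":[0,0.001,0],"dr":[0,0,0],"hand":-1},{"linear":[0,0.0015,0],"dr":[0,0,0],"hand":-1},{"linear":[0,0.0015,0],"dr":[0,0,0],"hand":-1}]'
```

```text
t: 16.3
eef_pos: [0.422, 0.186, 0.2298]
tool_rot: [0.501, -0.499, 0.499, -0.501]
contact_force: [0.0, 0.4, -1.5]
gripper_width: 0.4
t: 16.55
eef_pos: [0.4222, 0.186, 0.2287]
tool_rot: [0.501, -0.499, 0.499, -0.501]
contact_force: [-0.3, -0.5, 2.1]
gripper_width: 0.401
```

```bash

python3 -m crank '[{"linear":[0,0,0],"dr":[0,0,0],"hand":0.1},{"linear":[0,0,0],"dr":[0,0,0],"hand":0.6},{"linear":[0,0,0],"dr":[0,0,0],"hand":0.9},{"linear":[0,0,0],"dr":[0,0,0],"hand":0.9},{"linear":[0,-0.02,0],"dr":[0,0,0],"hand":0.9},{"linear":[0,-0.05,0],"dr":[0,0,0],"hand":0.9},{"linear":[0,-0.09,0],"dr":[0,0,0],"hand":0.9},{"linear":[0.03,-0.12,0],"dr":[0,0,0],"hand":0.9},{"linear":[0.06,-0.14,0],"dr":[0,0,0],"hand":0.9},{"linear":[0.06,-0.14,0],"dr":[0,0,0],"hand":0.9}]'
python3 - <<'E'
from fit import *
C={}
Z=[]
for k in("wrist","scene","side"):
    C[k]=cam(k);Z.append(bot.read_camera(k))
cv2.imwrite("pics/all7.png",np.hstack([Z[0][:400,150:550]]+[cv2.resize(i[y:y+133,x:x+133],(400,400),interpolation=cv2.INTER_CUBIC) for i,(x,y) in zip(Z[1:2],[(300,120)])]))
k=hull("wrist","lid_small")
if k is not None:
    k=k[(k[:,1]>3)&(k[:,1]<470)][::6]; print(fit(C["wrist"],k,.08,.220,[.42,.18])[:2],fit(C["wrist"],k,.08,.220,[.42,.18],True)[:2])
for q in("knob_left_grip","knob_left_tip","lid_small_grip","saucepan"): print(q,{c:best(c,q) for c in C})
E
```

```text
t: 17.38
eef_pos: [0.424, 0.1213, 0.373]
tool_rot: [-0.501, 0.496, -0.499, 0.504]
contact_force: [0.3, 0.3, 0.1]
gripper_width: 0.949
lid_small 0.65 [212.5, 33.9, 405.8, 234.5]
(array([0.4215, 0.185 ]), np.float64(0.0012)) (array([0.4215, 0.1849, 0.2156]), np.float64(0.0004))
knob_left_grip {'wrist': [(0.85, [349.8, 269.9])], 'scene': [(0.8, [311.3, 223.4])], 'side': [(0.68, [363.0, 256.4]), (0.5, [320.1, 232.7])]}
knob_left_tip {'wrist': [(0.91, [347.6, 259.7])], 'scene': [(0.81, [321.0, 220.6])], 'side': [(0.42, [359.0, 256.5]), (0.3, [426.3, 207.7])]}
lid_small_grip {'wrist': [(0.71, [316.6, 145.3])], 'scene': [(0.84, [372.9, 169.4])], 'side': [(0.78, [329.3, 251.3]), (0.52, [365.4, 257.2])]}
saucepan {'wrist': [], 'scene': [(0.74, [369.5, 205.7])], 'side': [(0.68, [330.3, 291.4]), (0.34, [363.8, 219.8])]}
```

View pics/all7.png

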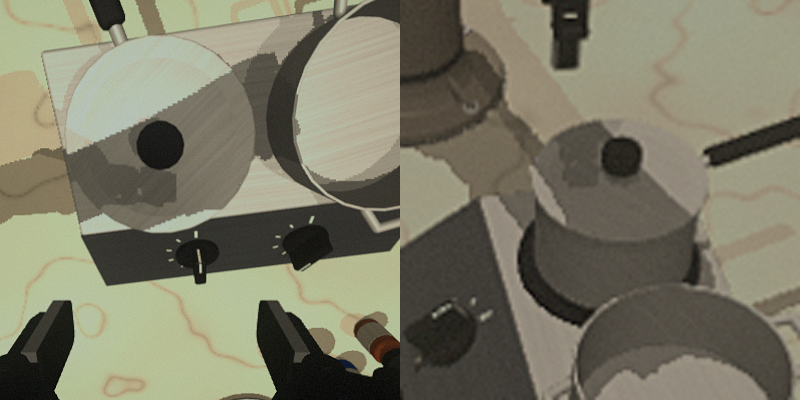

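The lid sits flat and centred on the pan at (0.4215, 0.185), against the rim at (0.4223, 0.186). The left knob's pointer is on its off tick, and the gripper is clear of everything.

```bash
python3 -c "
from station import bot
print(bot.hand_in(), bot.get_obs()['t'])"
```

```text
the job is handed in; nothing more can be done
the job is handed in; nothing more can be done
```

The saucepan's ring is off and its lid is seated. I handed the job in at about 18 s of the 72 s; no verdict is reported.

- **Knob:** I turned the left knob (the saucepan's) clockwise in one grasp. At the stop the torque rose from about 0.15 to 0.41 N m, so the spindle gave at most about 0.08 rad, under the 0.2 limit. I then released it. The wrist pictures afterwards show its pointer on the off tick.
- **Lid:** I lowered the small lid in small steps until it touched at the height expected for a seated lid, then let go. The last wrist view puts it within about 2 mm of the rim's centre and flat.
- **Everything else:** The right knob, casserole and large lid were never touched. I saw nothing displaced in the pictures, but I did not measure their final positions.

**Disagreements:** The fixed-camera network points for the rim were up to about 10 mm away from the wrist-camera fit, so I used the wrist fit. The wrist view also reads the lid's height as about 0.216 m, where a seated lid would be at about 0.220 m. It read the pan's rim low by a similar amount, so I took this as calibration error. No check failed.

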